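# Prise open the capsule tin, put the stray capsule away and shut the tin

## Robot

A 6-joint arm with a two-finger parallel gripper is mounted at the origin on a cart in front of the work surface, level with it; the furniture and walls round the work are solid. World frame = base frame: x ahead of the robot, y to its left, z up, the work surface at z = 0. Lengths are in m, angles in rad, forces in N, time in s.
With the tool pointing down it reaches from about 0.25 to 0.85 m from the base axis. Payload 12.5 kg.
Tool frame: the origin (TCP) lies midway between the tips of the shut fingers; the grasp point (between the pads) lies 19 mm behind it; z points along the fingers, y is the line along which they close (so a half turn about z gives the same grasp; the last joint's range is limited). The gripper opens to 93 mm and grips with 3 to 60 N. Pads are 15 mm wide; open, the fingers measure 128 mm over their backs; the gripper's body (75 mm by 188 mm) begins 65 mm behind the grasp point.
Start: joints at [-1.19, 0.351, 1.652, -0, 1.139, -0.085], TCP at [0.247, -0.491, 0.219] pointing down, gripper open.
Joint ranges: [-2.75, 2.75], [-0.79, 2.1], [0.01, 2.65], [-1.57, 4.71], [0.07, 3.14], [-2.87, 2.87]. Speed limits (rad/s): [2.22, 2.22, 2.79, 3.14, 3.14, 3.14].

## Interface

Orientations are given as a unit quaternion [w, x, y, z].
In Python, from rig import sense, camera, hand_in gives the robot as it stands.
- The arm moves only by the shell command python3 -m handwheel 'ROWS' [FORCE]. ROWS is JSON, a list that holds one entry, the list of rows, each a list of 7 numbers: the shift along the world's x, y, z in m, then the turn, a rotation vector about the world's x, y, z in degrees, then the finger opening in m, from 0 to 0.093. A call has 1 to 20 rows; each row is the pose to reach, as a shift and turn from the pose commanded when the call began; what a row does not reach only later rows make up. A row lasts 1/8 s, in which the tool goes at most 62.5 mm and 10.7 degrees, less where a joint would pass 70% of its speed; a pose out of reach is approached as far as the arm can. A call with a gripper value outside its range is refused whole. The fingers move at their own pace and stop on an object; FORCE is the grip in N (left out, the last holds). Time passes only in rows, so rows that repeat a pose let the fingers close. It gives the time, the measured TCP pose, the force, the opening and the grip force at its end, in the units of the state.
- sense(): the state, without advancing time (a new reading comes with each control period).
- camera(name): name is "scene" or "side" or "wrist"; returns a dict with "image" (400x640x3 uint8, red, green, blue), "depth" (400x640 float32, m along the optical axis (not along the pixel's ray), 0 where there is no reading), "camera_matrix" (3x3 intrinsics, pixels), "world_from_camera" (4x4, takes a point from camera to world coordinates); the wrist camera has in their place "tool_from_camera" (4x4, takes a point from camera to tool coordinates, whose origin is the TCP and whose axes are the flange's). Camera axes: x right, y down, z forward; pixel columns grow to the right and rows downward; lengths in m; the calibration is good to about 2 mm. A picture is of the moment at which its call begins: read the wrist's pose just before it.
- hand_in(): hands the job in; it is judged then, once.
The state is a dict: "time_s": time; "joint_positions": joint angles; "dq": joint speeds; "effort": joint torques, N m; "ee_pos": TCP position; "tool_rot": TCP orientation; "force": force on the tool from outside, world axes, zero at the start; "wrist_torque": the same for the moment, N m; "grip_width": opening from 0.0 (shut) to 1.0 (fully open); "gripper_force": force on a finger pad.
Only numpy, scipy, OpenCV 4.12 (cv2) and the standard library are available. Lean on these libraries where they do the work, as an engineer would, in place of code of your own. Each camera call takes 0.05 s, during which the arm holds its last target. There are 200 camera calls.

## Task

Put the dark red coffee capsule away in the tin with the green lid. The lid sits tight and has no knob: slip the blade of the palette knife into the notch in the front rim and lever the lid up with it, swing the lid right back, and lay the knife flat on the chopping board again before you stand the capsule upright in the free front half of the tin. Then press the lid fully shut, and leave the garlic, cup and egg timer where they are.

Things in the scene. Friction and masses are not known exactly. Their poses are not given: they have to be found in the camera images.
- tin: cream tin, flat dark green lid hinged along its back (+x) edge; fixed. Outside 100 (x) x 150 (y) mm, walls 3 mm, rim 78 mm up, 83 mm over the shut lid. Origin: centre of its underside; the notched front faces its -x, z up. Inner floor 4 mm above origin. Three capsules (gold, blue, green) stand inside along the back wall at x = +26 mm, y = -40, 0, +40 mm; the front half is free
- tin_slot (a point): middle of the lower edge of the pry notch, on the tin's outer front face. The notch is 40 mm wide, 8 mm high, cut down from the rim through the 3 mm wall and roofed by the lid. A blade enters along the tin's +x; the lower edge is the fulcrum. Axes as the tin's
- tin_hinge (a point): middle of the lid's hinge axis, on the back edge of the tin at rim height (50 mm behind and 78 mm above the tin's origin); the axis runs along the tin's y
- lid_front (a point): middle of the lid's front edge, on its top face; moves with the lid, 101 mm from the hinge. The lid is a plate 5 mm thick, 102 x 152 mm, with a small 16 mm catch tongue under it near its +y edge, and a spring ball on the +y wall inside. Axes as the tin's when shut
- tin_lid (a joint): lid angle in rad, 0 shut, grows as it opens, stop at 1.68 (leaning a little back). A spring catch holds it within the first 0.1 rad: about 7 N at the front edge to lift it past the catch, about 8 N to press it shut; beyond the catch the stiff hinge keeps it where it is left
- knife: palette knife, 185 mm, 90 g: brown handle 95 long, 18 wide, 18 mm high; straight steel blade 90 long, 20 wide, 2 mm thick, round end, at the handle's mid-height (9 mm above its underside). Origin: underside of the handle, 15 mm behind its blade end, at the balance point; x along the blade to the tip, z up as it lies on the flat of the handle
- knife_tip (a point): tip of the blade, at mid-thickness: 105 mm ahead of the knife's origin and 9 mm above its underside
- board: beech chopping board, 230 (x) x 340 (y) x 18 mm, fixed, lying on the hob glass; origin: centre of its underside, z up
- red_capsule: dark red coffee capsule on the board, the one to put away: 37 mm across the rim at its foot, 28 mm high, narrowing upward, 12 g; origin: centre of its underside, z up
- garlic: garlic bulb on the board, 56 mm across and high; origin: centre of its underside
- espresso_cup: small white cup with a green band, 65 mm wide, 50 mm high, standing right of the tin; origin near the centre of its underside
- egg_timer: red and white egg timer, 69 mm across, 59 mm high, standing behind the tin; origin: centre of its underside

How it is judged:
By the outcome, as a careful person would: the job done as asked, in the order asked, and still so for the second after the job is handed in, with the robot touching nothing.
It also fails if it takes over 67 s, if anything falls off the work surface, if the arm or the gripper's body presses on something with over 40 N, if the wrist force passes 120 N, or if a joint passes its speed limit or range.

## Working session

There is one attempt and no reset: what is moved stays moved. The work goes in short steps, Python scripts to look and compute and a shell command to move; the robot and the scene stay as the last step left them, time stands still between calls to the robot, and variables do not carry over. Pictures are saved under pics/ and viewed, at most 10 in all, crops included, and the job is handed in when it is done.

```bash
ls; mkdir -p pics; python3 - <<'E'
from rig import sense,camera
import cv2,numpy as np
s=sense();print(s)
for n in("scene","side"):
    c=camera(n);cv2.imwrite(f"pics/{n}0.png",c["image"][:,:,::-1]);np.savez(f"{n}0.npz",**c)
    print(n,c["camera_matrix"],c["world_from_camera"].round(3))
E
```

```text
pics
{'time_s': 0.0, 'joint_positions': array([-1.18960986e+00,  3.51225759e-01,  1.65239821e+00,  4.14295535e-06,
        1.13911650e+00, -8.46236742e-02]), 'dq': array([ 0.00071103,  0.00104352, -0.00146552, -0.00019621,  0.00165502,
       -0.00010276]), 'effort': array([-5.72868812e-04, -4.97328758e+01, -2.85251516e+01,  6.98765740e-02,
        2.57569284e-02, -1.08634329e-04]), 'ee_pos': array([ 0.24691719, -0.49108219,  0.21811701]), 'tool_rot': array([-5.67886943e-04,  9.73000037e-01,  2.30804243e-01, -8.29278875e-05]), 'force': array([-0.0686469 ,  0.29292661, -0.01738042]), 'wrist_torque': array([ 0.03836563, -0.0003857 ,  0.03020224]), 'gripper_force': 0.0, 'grip_width': 1.0014346725705716}
scene [[469.80565629   0.         322.23882082]
 [  0.         469.80565629 200.20844833]
 [  0.           0.           1.        ]] [[ 0.282 -0.485  0.828 -0.766]
 [-0.96  -0.149  0.239 -0.53 ]
 [ 0.007 -0.862 -0.507  0.894]
 [ 0.     0.     0.     1.   ]]
side [[397.94687888   0.         323.35059554]
 [  0.         397.94687888 202.97541485]
 [  0.           0.           1.        ]] [[-0.823 -0.336  0.457  0.101]
 [-0.567  0.453 -0.688  0.6  ]
 [ 0.024 -0.826 -0.564  0.666]
 [ 0.     0.     0.     1.   ]]
```

View pics/scene0.png

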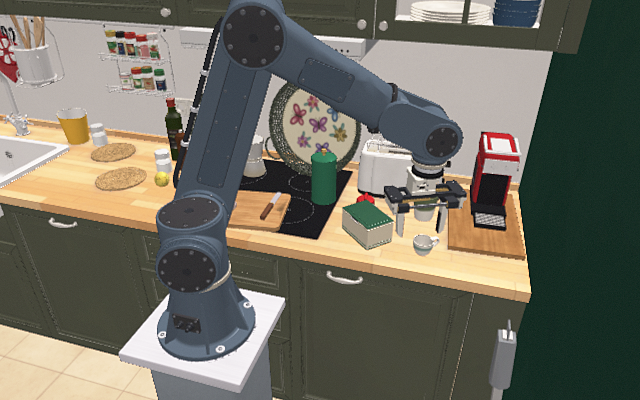

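View pics/side0.png

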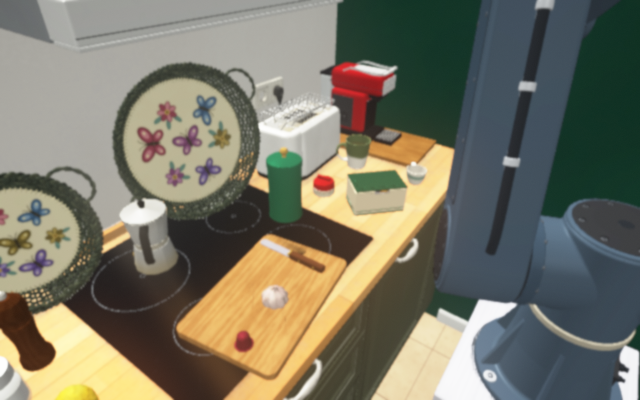

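The side view shows the tin at (376,190), the knife on the board from blade (272,243) to handle (308,260), the garlic at (274,296) and the red capsule at (244,341). In the scene view the tin is at (367,225), the cup at (425,243), and the timer lies behind the tin.

```bash
cat > h.py <<'E'
import numpy as np,cv2
from scipy.spatial.transform import Rotation as R
def load(n): return dict(np.load(n))
def cloud(c,T=None):
    K=c["camera_matrix"];T=c["world_from_camera"] if T is None else T
    d=c["depth"];v,u=np.mgrid[:d.shape[0],:d.shape[1]]
    P=np.stack([(u-K[0,2])/K[0,0]*d,(v-K[1,2])/K[1,1]*d,d],-1)
    P=P@T[:3,:3].T+T[:3,3];P[d==0]=np.nan;return P
def onplane(c,uv,z,T=None):
    K=c["camera_matrix"];T=c["world_from_camera"] if T is None else T
    uv=np.atleast_2d(uv).astype(float)
    r=np.c_[(uv[:,0]-K[0,2])/K[0,0],(uv[:,1]-K[1,2])/K[1,1],np.ones(len(uv))]@T[:3,:3].T
    return T[:3,3]+r*((z-T[2,3])/r[:,2])[:,None]
def mask(c,lo,hi,box):
    h=cv2.cvtColor(c["image"],cv2.COLOR_RGB2HSV);m=cv2.inRange(h,lo,hi)
    b=np.zeros_like(m);x0,y0,x1,y1=box;b[y0:y1,x0:x1]=1;return (m*b)>0
def wT(s,c):
    q=s["tool_rot"];T=np.eye(4);T[:3,:3]=R.from_quat(np.r_[q[1:],q[0]]).as_matrix();T[:3,3]=s["ee_pos"]
    return T@c["tool_from_camera"]
def rect(c,m,z,T=None):
    v,u=np.nonzero(m);p=onplane(c,np.c_[u,v],z,T)[:,:2]
    r=cv2.minAreaRect((p*1000).astype(np.float32));return r,cv2.boxPoints(r).round(1).tolist()
E
python3 - <<'E'
from h import *
for n,boxl in(("side",(340,160,410,200)),("scene",(335,195,400,250))):
    c=load(n+"0.npz");P=cloud(c)
    m=mask(c,(60,80,20),(95,255,140),boxl);print(n,"lid",m.sum(),np.nanmedian(P[m],0),rect(c,m,.083))
c=load("side0.npz");P=cloud(c)
for nm,lo,hi,b,z in(("red",(0,120,40),(8,255,255),(225,325,265,360),.03),("redw",(170,120,40),(180,255,255),(225,325,265,360),.03),("garlic",(0,0,120),(180,70,255),(258,280,292,312),.046),("blade",(0,0,120),(180,50,255),(255,234,298,262),.027),("handle",(0,80,20),(20,255,140),(280,240,332,275),.036)):
    m=mask(c,lo,hi,b);print(nm,m.sum(),np.nanmedian(P[m],0).round(4),rect(c,m,z) if m.sum() else 0)
for u,v in((260,320),(230,290),(300,285)):print(P[v,u])
for n in("side","scene"):
    i=load(n+"0.npz")["image"]
i=load("side0.npz")["image"];a=cv2.resize(i[225:365,220:350],None,fx=5.5,fy=4.2,interpolation=cv2.INTER_CUBIC)
cv2.imwrite("pics/crop1.png",a[:,:,::-1])
E
```

```text
side lid 291 [ 0.53510605 -0.30940101  0.08027561] (((523.8155517578125, -301.9700927734375), (132.7022705078125, 61.845970153808594), 48.751075744628906), [[456.79998779296875, -331.5], [503.29998779296875, -372.20001220703125], [590.7999877929688, -272.5], [544.2999877929688, -231.6999969482422]])
scene lid 711 [ 0.52064445 -0.30983645  0.07995012] (((545.1790161132812, -280.61968994140625), (226.84536743164062, 100.25515747070312), 46.25321960449219), [[430.5, -327.8999938964844], [503.0, -397.20001220703125], [659.7999877929688, -233.3000030517578], [587.4000244140625, -164.0]])
red 253 [0.4707 0.2957 0.0325] (((477.3201904296875, 288.9057312011719), (33.5236930847168, 43.99909210205078), 35.53799057006836), [[450.8999938964844, 297.1000061035156], [476.5, 261.29998779296875], [503.70001220703125, 280.70001220703125], [478.20001220703125, 316.6000061035156]])
redw 34 [0.4779 0.291  0.0477] (((488.19268798828125, 282.0725402832031), (11.236591339111328, 11.686443328857422), 43.764835357666016), [[480.1000061035156, 282.3999938964844], [488.20001220703125, 274.0], [496.299987792968
[... 278 characters left out ...]
 175.60000610351562], [492.70001220703125, 222.1999969482422]])
blade 177 [0.6048 0.0484 0.03  ] (((607.6595458984375, 45.683658599853516), (83.18232727050781, 19.950172424316406), 0.4345070421695709), [[566.0, 55.29999923706055], [566.0999755859375, 35.400001525878906], [649.2999877929688, 36.0], [649.2000122070312, 56.0]])
handle 478 [ 0.5342 -0.031   0.0025] (((513.2528686523438, 26.944686889648438), (101.19573211669922, 108.6388168334961), 36.2183952331543), [[440.29998779296875, 40.900001525878906], [504.5, -46.79999923706055], [586.2000122070312, 13.0], [522.0, 100.69999694824219]])
[0.4908103  0.22963637 0.020363  ]
[0.59800035 0.20683161 0.01971615]
[0.48359579 0.10718421 0.02086672]
```

View pics/crop1.png

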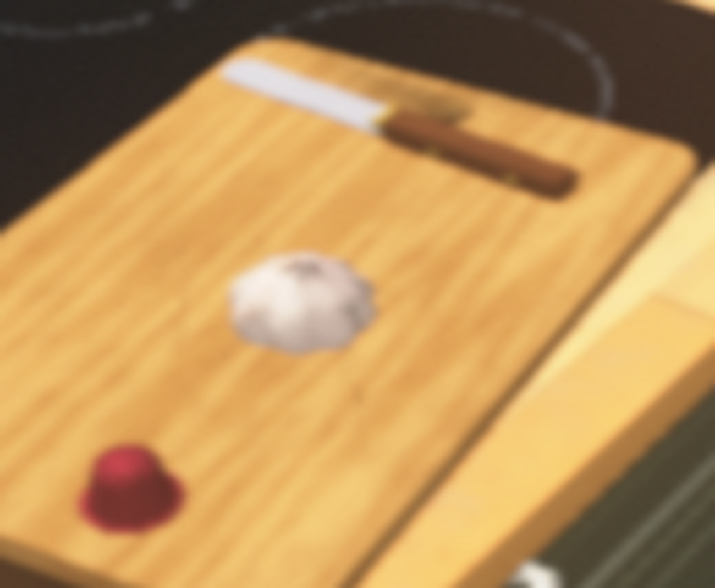

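Crop: the knife lies with blade tip at about (228,70), bolster (385,118) and handle end (575,185), so the blade points roughly +x. The garlic is at (303,303) and the capsule stands rim-down at (130,490). Next I'll look at the tin from the wrist.

```bash
python3 -m handwheel '[[[0.05,0.045,0.04,0,0,-6,0.093],[0.1,0.09,0.08,0,0,-13,0.093],[0.15,0.135,0.12,0,0,-20,0.093],[0.2,0.18,0.16,0,0,-26.7,0.093],[0.2,0.18,0.16,0,0,-26.7,0.093],[0.2,0.18,0.16,0,0,-26.7,0.093]]]'
python3 - <<'E'
from h import *
from rig import sense,camera
s=sense();c=camera("wrist");print(s["ee_pos"],s["tool_rot"],c["tool_from_camera"].round(3),c["camera_matrix"])
T=wT(s,c);np.savez("w1.npz",T=T,**c);cv2.imwrite("pics/w1.png",c["image"][:,:,::-1])
E
```

```text
time_s: 0.85
ee_pos: [0.4493, -0.3096, 0.3805]
tool_rot: [0.001, 1.0, 0.002, 0.001]
force: [-0.3, 0.0, -0.6]
grip_width: 0.998
gripper_force: 0.0
[ 0.44930521 -0.30957783  0.38051184] [9.10383578e-04 9.99996773e-01 1.90923100e-03 1.40708473e-03] [[ 0.    -0.961 -0.276  0.077]
 [ 1.     0.    -0.001  0.001]
 [ 0.001 -0.276  0.961 -0.165]
 [ 0.     0.     0.     1.   ]] [[297.51897953   0.         317.99472459]
 [  0.         297.51897953 198.57884913]
 [  0.           0.           1.        ]]
```

View pics/w1.png

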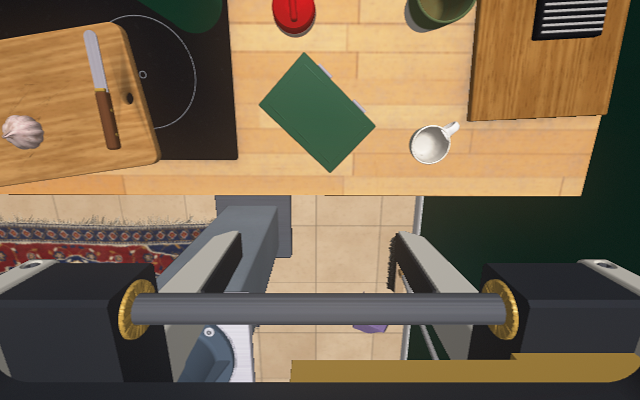

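The wrist view shows the lid with corners (304,52), (375,125), (330,172) and (260,103). The hinges are on the upper-right edge, so the front faces lower-left. The knife runs from tip (88,32) to handle end (113,148), with the garlic at (22,132), the timer at (294,10) and the cup at (431,145).

```bash
cat > tin.py <<'E'
from h import *
c=load("w1.npz");T=c["T"];P=cloud(c,T)
m=mask(c,(60,80,20),(95,255,160),(250,40,385,180))
n,l,st,ce=cv2.connectedComponentsWithStats(m.astype(np.uint8));m=l==1+st[1:,4].argmax()
print("lid z",np.nanmedian(P[m][:,2]))
(ctr,sz,a),b=rect(c,m,.083,T);print("lid",ctr,sz,a,b)
blade=mask(c,(0,0,120),(180,60,255),(80,22,110,95));print("blade",rect(c,blade,.027,T))
h=mask(c,(0,100,20),(14,255,150),(90,86,124,156));print("handle",rect(c,h,.034,T), np.nanpercentile(P[h][:,2],[5,50,95]))
bm=mask(c,(10,60,90),(25,220,255),(0,10,165,190));print("board",np.nanmedian(P[bm],0),rect(c,bm,.018,T))
t=mask(c,(0,150,60),(10,255,255),(265,0,325,40));print("timer",np.nanmedian(P[t],0),rect(c,t,.04,T))
for nm,uv,z in(("cup",(431,145),.05),("garlic",(22,132),.05)):print(nm,onplane(c,uv,z,T))
E
python3 tin.py
```

```text
lid z 0.07747618917584431
lid (524.0950927734375, -309.0060119628906) (147.08973693847656, 98.25469207763672) 46.54399871826172 [[437.79998779296875, -328.6000061035156], [509.20001220703125, -396.20001220703125], [610.2999877929688, -289.3999938964844], [539.0, -221.8000030517578]]
blade (((605.5835571289062, 47.35219955444336), (90.1541976928711, 21.084829330444336), 1.8328709602355957), [[560.2000122070312, 56.400001525878906], [560.9000244140625, 35.400001525878906], [651.0, 38.29999923706055], [650.2999877929688, 59.29999923706055]])
handle (((513.021728515625, 39.532440185546875), (92.218505859375, 24.254600524902344), 1.9409202337265015), [[466.5, 50.099998474121094], [467.29998779296875, 25.899999618530273], [559.5, 29.0], [558.7000122070312, 53.20000076293945]]) [0.02362721 0.03518694 0.03758031]
board [0.5230085  0.10419142 0.0183176 ] (((528.0751953125, 117.25294494628906), (271.4178161621094, 306.8255920410156), 0.21225786209106445), [[391.79998779296875, 270.20001220703125], [392.8999938964844, -36.70000076293945], [664.4000244140625, -35.70000076293945], [663.2000122070312, 271.20001220703125]])
timer [ 0.67033653 -0.27280989  0.03853496] (((666.6242065429688, -272.0398864746094), (44.020076751708984, 62.889610290527344), 0.24494008719921112), [[644.5, -240.6999969482422], [644.7000122070312, -303.6000061035156], [688.7999877929688, -303.3999938964844], [688.5, -240.5]])
cup [[ 0.47738681 -0.49655564  0.05      ]]
garlic [[0.49573978 0.17174268 0.05      ]]
```

```bash
python3 -m handwheel '[[[0.003,0.06,-0.02,0,0,0,0.093],[0.007,0.12,-0.04,0,0,0,0.093],[0.01,0.18,-0.06,0,0,0,0.08],[0.013,0.24,-0.08,0,0,1,0.07],[0.016,0.3,-0.1,0,0,2,0.06],[0.02,0.355,-0.12,0,0,2,0.06],[0.02,0.355,-0.13,0,0,2,0.06],[0.02,0.355,-0.13,0,0,2,0.06]]]'
python3 - <<'E'
from h import *
from rig import sense,camera
s=sense();c=camera("wrist");print(s["ee_pos"],s["tool_rot"],s["joint_positions"])
T=wT(s,c);np.savez("w2.npz",T=T,**c);cv2.imwrite("pics/w2.png",c["image"][:,:,::-1])
E
```

```text
time_s: 1.9
ee_pos: [0.4663, 0.0426, 0.2475]
tool_rot: [0.0, 1.0, 0.017, -0.001]
force: [0.7, -0.9, 0.3]
grip_width: 0.648
gripper_force: 0.0
[0.466299   0.04255748 0.24747293] [ 1.57805243e-04  9.99852986e-01  1.70963592e-02 -1.30206979e-03] [-8.23103682e-03  1.70162334e-01  1.81607990e+00 -4.16449944e-04
  1.15794577e+00  1.52853846e+00]
```

View pics/w2.png

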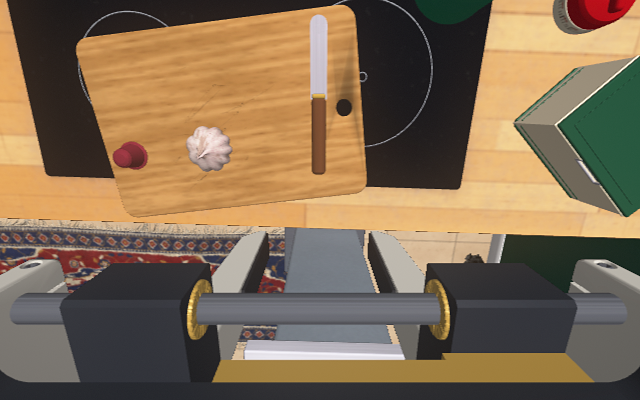

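This view shows the knife from tip (318,15) through bolster (319,96) to handle end (318,173). The capsule is at (130,155), the garlic at (209,149), and the tin's front notch at about (588,172).

```bash
python3 - <<'E'
from h import *
c=load("w2.npz");T=c["T"];P=cloud(c,T)
b=mask(c,(0,0,120),(180,70,255),(305,8,332,94));print("blade",rect(c,b,.028,T))
h=mask(c,(0,80,20),(14,255,160),(305,98,332,178));print("handle",rect(c,h,.036,T),np.nanmedian(P[h],0))
g=mask(c,(0,0,110),(180,70,255),(180,120,236,176));print("garlic",np.nanmedian(P[g],0),rect(c,g,.04,T))
r=mask(c,(0,140,30),(6,255,255),(105,130,155,178))|mask(c,(168,140,30),(180,255,255),(105,130,155,178));print("cap",r.sum(),rect(c,r,.02,T),np.nanpercentile(P[r][:,2],[5,50,97]))
t=r&(P[:,:,2]>.043);print("captop",t.sum(),rect(c,t,.046,T))
for uv in((120,216),(360,192),(355,8),(78,42)):print("board corner",onplane(c,uv,.018,T))
a=cv2.resize(c["image"][110:230,500:640],None,fx=5,fy=5,interpolation=cv2.INTER_CUBIC);cv2.imwrite("pics/crop2.png",a[:,:,::-1])
E
```

```text
blade (((608.2002563476562, 46.7928581237793), (84.14777374267578, 19.631441116333008), 1.5383554697036743), [[565.9000244140625, 55.5], [566.4000244140625, 35.900001525878906], [650.5, 38.099998474121094], [650.0, 57.70000076293945]])
handle (((513.187744140625, 43.63172149658203), (91.6629638671875, 16.890350341796875), 2.342841148376465), [[467.0, 50.20000076293945], [467.70001220703125, 33.29999923706055], [559.2999877929688, 37.099998474121094], [558.5999755859375, 53.900001525878906]]) [0.51595459 0.04353917 0.03566914]
garlic [0.49872219 0.17282915 0.05549309] (((495.4782409667969, 179.09390258789062), (53.15812301635742, 54.325775146484375), 44.984832763671875), [[457.5, 179.5], [495.8999938964844, 141.10000610351562], [533.5, 178.6999969482422], [495.1000061035156, 217.10000610351562]])
cap 705 (((481.43719482421875, 291.48858642578125), (43.610618591308594, 35.38905715942383), 84.61107635498047), [[461.79998779296875, 271.3999938964844], [497.0, 268.1000061035156], [501.1000061035156, 311.5], [465.8999938964844, 314.8999938964844]]) [0.01901377 0.0357788  0.0470324 ]
captop 246 (((481.67523193359375, 285.399658203125), (20.99880027770996, 21.663644790649414), 1.9705538749694824), [[470.79998779296875, 295.8999938964844], [471.6000061035156, 274.20001220703125], [492.5, 274.8999938964844], [491.79998779296875, 296.6000061035156]])
board corner [[0.39420141 0.31818532 0.018     ]]
board corner [[ 0.4406443 -0.0162368  0.018    ]]
board corner [[0.66165409 0.00589809 0.018     ]]
board corner [[0.61460025 0.33516316 0.018     ]]
```

View pics/crop2.png

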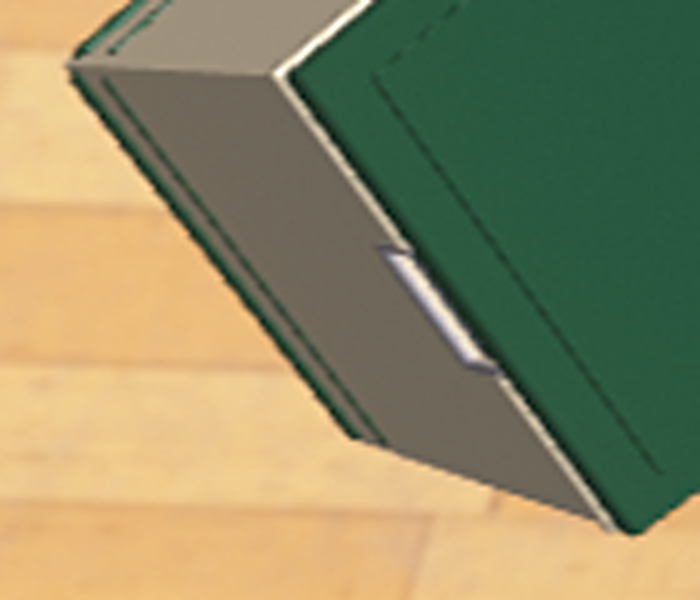

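```bash
python3 - <<'E'
from h import *
c=load("w2.npz");T=c["T"]
a=onplane(c,[(577,159.6),(594,183)],.070,T);print("slot",a,a.mean(0))
b=onplane(c,[(557,125),(626.4,216.4)],.083,T);print("lid front",b,b.mean(0),np.linalg.norm(b[0]-b[1]),np.degrees(np.arctan2(*(b[0]-b[1])[[1,0]])))
E
python3 -m handwheel '[[[0.03,0.001,-0.05,0,0,0,0.06],[0.06,0.001,-0.1,0,0,0,0.05],[0.068,0.001,-0.15,0,0,0,0.05],[0.068,0.001,-0.19,0,0,0,0.05],[0.068,0.001,-0.215,0,0,0,0.05],[0.068,0.001,-0.225,0,0,0,0.05],[0.068,0.001,-0.225,0,0,0,0.05]]]' 60
```

```text
slot [[ 0.50146496 -0.25566201  0.07      ]
 [ 0.47470126 -0.28336306  0.07      ]] [ 0.48808311 -0.26951253  0.07      ]
lid front [[ 0.53932141 -0.2124498   0.083     ]
 [ 0.43882803 -0.32061795  0.083     ]] [ 0.48907472 -0.26653388  0.083     ] 0.14764576178228184 47.10644260644115
time_s: 2.82
ee_pos: [0.5353, 0.0437, 0.024]
tool_rot: [0.0, 1.0, 0.017, 0.0]
force: [0.5, -0.9, 0.9]
grip_width: 0.539
gripper_force: 0.0
```

```bash
python3 -m handwheel '[[[0,0.0005,-0.002,0,0,0,0.05],[0,0.0005,-0.002,0,0,0,0.01],[0,0.0005,-0.002,0,0,0,0.0],[0,0.0005,-0.002,0,0,0,0.0],[0,0.0005,-0.002,0,0,0,0.0],[0,0.0005,0.03,0,0,0,0.0],[0,0.0005,0.08,0,0,0,0.0],[0,0.0005,0.12,0,0,0,0.0]]]' 60
```

```text
time_s: 3.82
ee_pos: [0.5351, 0.0451, 0.1453]
tool_rot: [0.0, 1.0, 0.017, 0.0]
force: [0.2, -0.0, -0.9]
grip_width: 0.193
gripper_force: 60.0
```

```bash
python3 -m handwheel '[[[-0.03,-0.035,0,0,0,-8,0],[-0.06,-0.075,0,0,0,-16,0],[-0.09,-0.115,-0.01,0,0,-24,0],[-0.12,-0.155,-0.02,0,0,-32,0],[-0.15,-0.19,-0.03,0,0,-40,0],[-0.16,-0.21,-0.04,0,0,-45.2,0],[-0.16,-0.21,-0.04,0,0,-45.2,0],[-0.16,-0.21,-0.04,0,0,-45.2,0]]]'
python3 - <<'E'
from h import *
from rig import sense,camera
s=sense();c=camera("wrist");print(s["ee_pos"],s["tool_rot"],s["joint_positions"])
T=wT(s,c);np.savez("w3.npz",T=T,**c);cv2.imwrite("pics/w3.png",c["image"][:,:,::-1])
E
```

```text
time_s: 4.82
ee_pos: [0.3754, -0.1645, 0.1039]
tool_rot: [-0.0, 0.93, -0.367, 0.0]
force: [0.2, -0.9, 0.4]
grip_width: 0.187
gripper_force: 60.0
[ 0.37541905 -0.16451857  0.10385892] [-3.40543216e-05  9.30057187e-01 -3.67414778e-01  9.44181568e-05] [-5.26776421e-01  2.81105552e-01  2.10079924e+00  1.38926211e-04
  7.59511379e-01  1.79637487e+00]
```

View pics/w3.png

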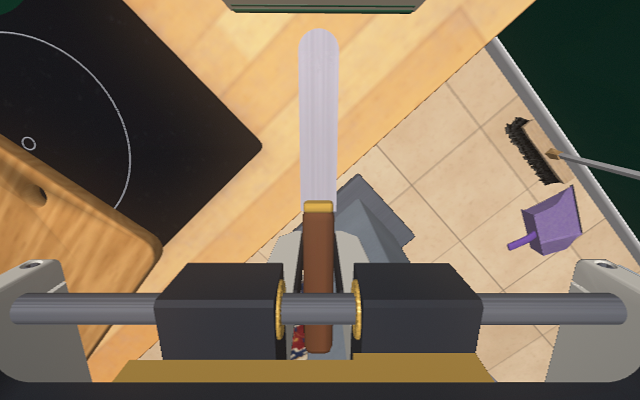

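The blade is held straight, with its tip at (319,30) and bolster at (319,205). Only the foot of the tin's front shows at the top, from (230,12) to (418,12).

```bash
python3 - <<'E'
from h import *
c=load("w3.npz");T=c["T"];P=cloud(c,T);s=np.array([.3754,-.1645])
ax=np.array([np.cos(np.radians(-43.11)),np.sin(np.radians(-43.11))]);ay=np.array([-ax[1],ax[0]])
def loc(p): return ((p[:,:2]-s)@np.c_[ax,ay]*1000).round(1)
# tin foot corners by dark-green strip in the top rows
m=mask(c,(60,60,10),(95,255,120),(215,0,430,16));v,u=np.nonzero(m);
for r in range(4,15): 
    k=u[v==r]
    if len(k): print(r,k.min(),k.max())
print("foot",loc(onplane(c,[(230,12),(418,12)],.0,T)))
b=mask(c,(0,0,120),(180,60,255),(295,25,345,195))
Q=P[b];print("blade z",np.nanmedian(Q[:,2]),"tip/ bolster z",np.nanmedian(P[35:60,310:328,2]),np.nanmedian(P[160:190,310:328,2]))
z=np.nanmedian(Q[:,2]);v,u=np.nonzero(b);L=loc(onplane(c,np.c_[u,v],z,T));print("blade x",L[:,0].min(),L[:,0].max(),"y at tip",np.median(L[L[:,0]>90][:,1]),"y at root",np.median(L[L[:,0]<50][:,1]))
sl=np.array([[.488,-.2715,0]]);print("slot loc",loc(sl))
E
```

```text
5 266 380
6 338 413
9 235 342
10 258 412
11 293 412
12 296 410
13 400 408
foot [[154.6  70.1]
 [154.6 -79.8]]
blade z 0.11025352555052456 tip/ bolster z 0.11031345392597854 0.11029283742204793
blade x 34.2 116.2 y at tip -0.2 y at root -0.2
slot loc [[155.3  -1.2]]
```

```bash
python3 -m handwheel '[[[-0.0017,-0.0018,-0.02,0,0,0,0],[-0.0017,-0.0018,-0.0355,0,0,0,0],[-0.0017,-0.0018,-0.0355,0,0,0,0],[0.009,-0.012,-0.0355,0,0,0,0],[0.02,-0.022,-0.0355,0,0,0,0],[0.028,-0.0295,-0.0355,0,0,0,0],[0.035,-0.036,-0.0355,0,0,0,0],[0.035,-0.036,-0.0355,0,0,0,0]]]'
python3 - <<'E'
from h import *
from rig import sense,camera
s=sense();c=camera("side");print(s["ee_pos"],s["force"],s["wrist_torque"])
np.savez("s4.npz",**c);a=cv2.resize(c["image"][140:240,320:460],None,fx=5.5,fy=5.5,interpolation=cv2.INTER_CUBIC);cv2.imwrite("pics/s4.png",a[:,:,::-1])
E
```

```text
time_s: 5.88
ee_pos: [0.4049, -0.1972, 0.066]
tool_rot: [-0.002, 0.93, -0.368, -0.008]
force: [-17.3, 17.0, 2.7]
grip_width: 0.187
gripper_force: 60.0
[ 0.40488829 -0.197202    0.06597364] [-17.28659343  16.96866577   2.74699606] [2.99333816 2.85669066 0.10519449]
```

View pics/s4.png

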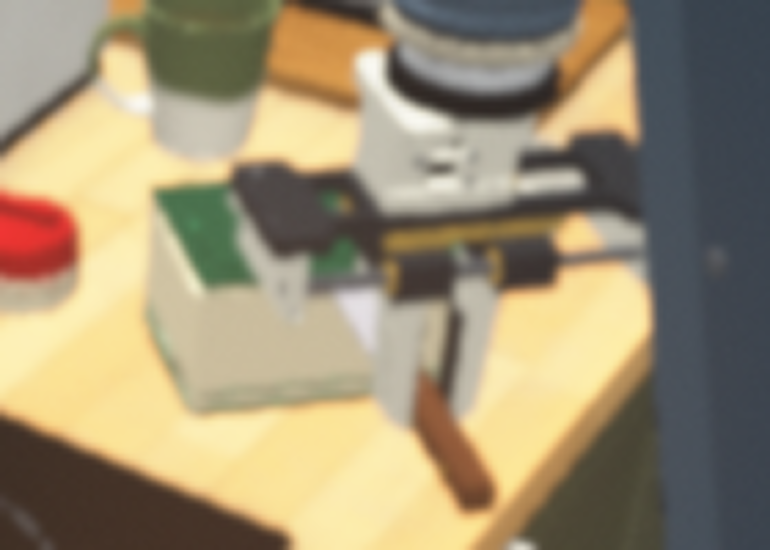

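The side view shows the blade at the tin's front (360,310 in the crop). An axial force of 24 N says its tip has met the wall, so I'll back off and read the free height.

```bash
python3 -m handwheel '[[[-0.009,0.0085,0.0,0,0,0,0],[-0.015,0.014,0.0,0,0,0,0],[-0.015,0.014,0.0,0,0,0,0]]]'; python3 - <<'E'
from h import *
from rig import sense,camera
s=sense();c=camera("wrist");T=wT(s,c);P=cloud(c,T);np.savez("w5.npz",T=T,**c)
b=mask(c,(0,0,120),(180,60,255),(300,60,340,195));print(s["ee_pos"],s["tool_rot"],"z tip,root",np.nanmedian(P[35:60,310:328,2]),np.nanmedian(P[160:190,310:328,2]))
p=P[0:14,230:420].reshape(-1,3);print(np.nanpercentile(p[:,2],[2,50,98]))
E
```

```text
time_s: 6.3
ee_pos: [0.3952, -0.187, 0.0684]
tool_rot: [0.0, 0.93, -0.368, 0.0]
force: [0.5, 0.5, -0.6]
grip_width: 0.188
gripper_force: 60.0
[ 0.39520144 -0.18697836  0.06843457] [ 7.53536807e-05  9.29750194e-01 -3.68190713e-01  4.12365612e-04] z tip,root 0.0774805502801286 0.07610341306013291
[0.05698026 0.06796727 0.07704836]
```

```bash
python3 - <<'E'
from h import *
ax=np.array([np.cos(np.radians(-43.2)),np.sin(np.radians(-43.2))]);ay=np.array([-ax[1],ax[0]])
for n in("w3","w5"):
    c=load(n+".npz");T=c["T"];P=cloud(c,T);t=np.array([.3754,-.1645]) if n=="w3" else np.array([.3952,-.1870])
    L=np.dstack([(P[...,:2]-t)@np.c_[ax,ay],P[...,2]])*1000
    b=mask(c,(0,0,120),(180,60,255),(295,20,345,195))&(abs(L[...,1])<12)&(L[...,2]>60)
    q=L[b];print(n,"tip x",np.percentile(q[:,0],99.5),"root",q[:,0].min(), "slope",np.polyfit(q[:,0],q[:,2],1),"y slope",np.polyfit(q[:,0],q[:,1],1))
for v in range(0,30,3):
    print(v,[(L[v,u].round(1).tolist(),c["image"][v,u].tolist()) for u in (270,319,370)])
E
```

```text
w3 tip x 115.21403623189084 root 33.92512852198978 slope [-1.23123996e-03  1.10359715e+02] y slope [ 0.00088031 -0.02685488]
w5 tip x 112.84366339668618 root 34.070005606180544 slope [2.29092753e-02 7.50503929e+01] y slope [ 0.00264055 -0.03438057]
0 [([127.1, 21.9, 77.2], [38, 65, 48]), ([127.7, -0.6, 75.4], [37, 68, 52]), ([127.2, -24.2, 76.7], [40, 72, 54])]
3 [([126.6, 22.3, 74.9], [19, 33, 24]), ([126.4, -0.6, 75.4], [15, 32, 23]), ([126.4, -24.4, 75.5], [19, 37, 28])]
6 [([126.7, 22.9, 70.5], [150, 139, 120]), ([128.7, -0.7, 64.0], [230, 221, 208]), ([126.6, -25.2, 70.7], [175, 163, 140])]
9 [([127.9, 24.2, 62.0], [107, 99, 86]), ([127.6, -0.7, 63.1], [163, 159, 166]), ([127.3, -26.2, 64.2], [105, 98, 85])]
12 [([127.8, 24.8, 58.0], [107, 98, 85]), ([125.9, -0.7, 64.4], [91, 85, 81]), ([127.7, -27.2, 58.3], [106, 98, 85])]
15 [([127.5, 25.5, 54.2], [107, 99, 86]), ([127.6, -0.7, 53.5], [106, 99, 86]), ([127.3, -27.8, 54.6], [106, 99, 86])]
18 [([127.7, 26.4, 48.3], [108, 100, 86]), ([127.4, -0.7, 49.2], [107, 99, 87]), ([127.6, -28.9, 48.4], [106, 99, 85])]
21 [([127.9, 27.4, 41.8], [109, 100, 87]), ([127.4, -0.7, 43.7], [108, 100, 88]), ([127.3, -29.6, 44.1], [106, 99, 86])]
24 [([127.5, 28.1, 37.2], [109, 100, 86]), ([127.1, -0.7, 38.9], [108, 100, 88]), ([127.5, -30.7, 37.1], [107, 99, 86])]
27 [([127.8, 29.3, 29.7], [109, 100, 87]), ([127.6, -0.7, 30.5], [108, 100, 87]), ([127.1, -31.5, 32.7], [108, 100, 86])]
```

```bash
python3 - <<'E'
from h import *
def med(n,boxes):
    c=load(n);P=cloud(c,c["T"] if "T" in c else None)
    for nm,(x0,y0,x1,y1) in boxes.items(): print(n,nm,np.nanmedian(P[y0:y1,x0:x1].reshape(-1,3),0).round(4))
med("w1.npz",{"wood by tin":(265,135,285,160),"wood right":(380,60,400,80),"lid":(300,90,330,120),"board":(50,130,80,150)})
med("w2.npz",{"wood":(460,205,500,220),"tin lid":(610,100,635,150),"board":(240,100,290,140),"bladetip":(313,20,324,35),"bladeroot":(313,70,324,90),"handle":(315,110,322,160)})
med("w3.npz",{"wood":(250,150,280,180),"wood2":(400,60,440,90),"board":(60,215,90,235)})
med("w5.npz",{"wood1":(230,100,270,130),"wood2":(400,60,440,90)})
med("side0.npz",{"wood":(380,222,400,232),"lid":(365,178,390,185)})
E
```

```text
w1.npz wood by tin [ 0.4671 -0.2302 -0.0065]
w1.npz wood right [ 0.6006 -0.4329 -0.0069]
w1.npz lid [ 0.5401 -0.3039  0.0778]
w1.npz board [0.4807 0.1316 0.0185]
w2.npz wood [ 0.4095 -0.2    -0.0068]
w2.npz tin lid [ 0.5422 -0.2875  0.0775]
w2.npz board [0.5324 0.1134 0.0182]
w2.npz bladetip [0.6379 0.0482 0.0284]
w2.npz bladeroot [0.5812 0.0463 0.0281]
w2.npz handle [0.5171 0.044  0.0362]
w3.npz wood [ 0.4321 -0.1494 -0.0065]
w3.npz wood2 [ 0.3953 -0.3029 -0.0067]
w3.npz board [0.511  0.0087 0.0184]
w5.npz wood1 [ 0.4871 -0.2003 -0.0065]
w5.npz wood2 [ 0.4195 -0.3144 -0.0066]
side0.npz wood [ 0.4314 -0.2324 -0.0042]
side0.npz lid [ 0.5164 -0.2977  0.0802]
```

The wood really lies at z = −6 mm (the hob glass is the zero), so the notch spans 64–72 mm. The blade simply went in too high, so I'll lower it 9 mm and try again.

```bash
python3 -m handwheel '[[[-0.0005,-0.0005,-0.009,0,0,0,0],[-0.0005,-0.0005,-0.009,0,0,0,0],[0.006,-0.007,-0.009,0,0,0,0],[0.014,-0.0145,-0.009,0,0,0,0],[0.021,-0.021,-0.009,0,0,0,0],[0.021,-0.021,-0.009,0,0,0,0]]]'
```

```text
time_s: 7.1
ee_pos: [0.4166, -0.2085, 0.0592]
tool_rot: [0.0, 0.93, -0.368, 0.0]
force: [-0.4, 0.0, -1.5]
grip_width: 0.188
gripper_force: 60.0
```

```bash
python3 -m handwheel '[[[0.007,-0.0066,0,0,0,0,0],[0.014,-0.0132,0,0,0,0,0],[0.0211,-0.0198,0,0,0,0,0],[0.0211,-0.0198,0,0,0,0,0]]]'
```

```text
time_s: 7.6
ee_pos: [0.4376, -0.2282, 0.0591]
tool_rot: [0.0, 0.93, -0.368, 0.0]
force: [0.9, 0.3, -1.0]
grip_width: 0.184
gripper_force: 60.0
```

```bash
python3 -m handwheel '[[[0.0005,-0.0005,-0.0074,-3.42,-3.65,0,0],[0.001,-0.001,-0.0105,-5.1,-5.5,0,0],[0.0014,-0.0013,-0.0133,-6.85,-7.3,0,0],[0.002,-0.0019,-0.016,-8.6,-9.1,0,0],[0.0026,-0.0025,-0.019,-10.3,-10.9,0,0],[0.0034,-0.0032,-0.022,-12,-12.75,0,0],[0.0042,-0.004,-0.0246,-13.7,-14.6,0,0],[0.0046,-0.0043,-0.0257,-14.4,-15.3,0,0],[0.0046,-0.0043,-0.0257,-14.4,-15.3,0,0]]]'
python3 - <<'E'
from h import *
from rig import sense,camera
s=sense();print(s["force"],s["wrist_torque"],s["joint_positions"])
for n in("side","scene"):
    c=camera(n);np.savez(n+"6.npz",**c);P=cloud(c)
    m=mask(c,(60,80,20),(95,255,160),(340,160,410,205) if n=="side" else (335,190,400,250))
    ax=np.array([.729,-.6845]);u=(P[m][:,:2]-[.488,-.2725])@ax;z=P[m][:,2];k=(u>-.02)&(u<.11)&(z>.05);print(n,k.sum(),np.polyfit(u[k],z[k],1))
    
E
```

```text
time_s: 8.72
ee_pos: [0.4412, -0.2316, 0.0331]
tool_rot: [0.067, 0.914, -0.362, 0.169]
force: [-0.5, 0.6, -2.8]
grip_width: 0.189
gripper_force: 60.0
[-0.49617745  0.59954398 -2.82906915] [0.41396337 0.36712058 0.00572834] [-0.53263293  0.46942023  2.15645347 -0.46578748  0.17724223  2.23725027]
side 184 [-0.14880366  0.09539055]
scene 630 [-0.14802972  0.09570164]
```

The lid is at about 0.15 rad, past the catch. I'll swing it back with the blade tip under it.

```bash
python3 -m handwheel '[[[0,0,0.007,1,1.1,0,0],[0.0001,-0.0001,0.0136,2.05,2.2,0,0],[0.001,-0.001,0.022,3,3.3,0,0],[0.002,-0.0018,0.0301,4.1,4.4,0,0],[0.0045,-0.0042,0.042,5.8,6.2,0,0],[0.0077,-0.0073,0.0536,7.5,8.0,0,0],[0.0077,-0.0073,0.0536,7.5,8.0,0,0]]]'
cat > lid.py <<'E'
from h import *
from rig import sense,camera
import sys
s=sense();print(s["force"].round(1),s["wrist_torque"].round(2),s["joint_positions"].round(2))
ax=np.array([.729,-.6845]);ay=np.array([.6845,.729])
for n in("side","scene"):
    c=camera(n);P=cloud(c);np.savez("lid_%s.npz"%n,**c)
    m=mask(c,(60,80,20),(95,255,170),(330,110,420,215) if n=="side" else (325,130,415,255))
    d=P[m][:,:2]-[.488,-.2725];u=d@ax;v=d@ay;z=P[m][:,2];k=(u>-.02)&(u<.16)&(abs(v)<.085)&(z>.066)&(z<.19)
    q=np.c_[u[k],z[k]]-[.1,.072]
    print(n,k.sum(),"angle",np.percentile(np.arctan2(q[:,1],-q[:,0])[np.hypot(*q.T)>.04],[10,50,90]).round(3))
E
python3 lid.py
```

```text
time_s: 9.7
ee_pos: [0.4504, -0.2399, 0.0878]
tool_rot: [0.032, 0.926, -0.367, 0.082]
force: [-0.4, -0.3, -0.8]
grip_width: 0.188
gripper_force: 60.0
[-0.4 -0.3 -0.8] [0.13 0.09 0.  ] [-0.56  0.4   1.98 -0.06  0.58  1.81]Traceback (most recent call last):
  File "lid.py", line 11, in <module>
    print(n,k.sum(),"angle",np.percentile(np.arctan2(q[:,1],-q[:,0])[np.hypot(*q.T)>.04],[10,50,90]).round(3))
                            ~~~~~~~~~~~~~^^^^^^^^^^^^^^^^^^^^^^^^^^^^^^^^^^^^^^^^^^^^^^^^^^^^^^^^^^^
    return _quantile_unchecked(
        a, q, axis, out, overwrite_input, method, keepdims, weights)
    return _ureduce(a,
                    func=_quantile_ureduce_func,
    ...<5 lines>...
                    overwrite_input=overwrite_input,
                    method=method)
    r = func(a, **kwargs)
    result = _quantile(arr,
                       quantiles=q,
    ...<2 lines>...
                       out=out,
                       weights=wgt)
    slices_having_nans = np.isnan(arr[-1, ...])
                                  ~~~^^^^^^^^^
IndexError: index -1 is out of bounds for axis 0 with size 0
```

```bash
cat > lid.py <<'E'
from h import *
from rig import sense,camera
s=sense();print(s["force"].round(1),s["wrist_torque"].round(2),s["joint_positions"].round(2))
ax=np.array([.729,-.6845]);ay=np.array([.6845,.729])
for n in("side","scene"):
    c=camera(n);P=cloud(c).reshape(-1,3);np.savez("lid_%s.npz"%n,**c)
    d=P[:,:2]-[.488,-.2725];u=d@ax;v=d@ay;z=P[:,2]
    k=(u>.0)&(u<.14)&(abs(v)<.073)&(abs(v)>.025)&(z>.085)&(z<.18)
    q=np.c_[u[k],z[k]]-[.1,.072];r=np.hypot(*q.T);k=(r>.05)&(r<.1)
    if k.sum(): print(n,k.sum(),"angle",np.percentile(np.arctan2(q[k,1],-q[k,0]),[10,30,50,70,90]).round(3))
E
python3 lid.py
```

```text
[-0.5  0.3 -1.1] [ 0.21  0.06 -0.01] [-0.56  0.4   1.99 -0.06  0.58  1.81]
side 50 angle [0.688 0.849 0.857 0.867 0.877]
scene 37 angle [0.878 0.884 0.896 0.905 0.919]
```

```bash
python3 -m handwheel '[[[0.0045,-0.0042,0.011,1.7,1.8,0,0],[0.009,-0.0084,0.02,3.45,3.65,0,0],[0.0145,-0.0136,0.029,5.2,5.5,0,0],[0.0204,-0.0191,0.0354,6.9,7.3,0,0],[0.025,-0.0234,0.036,6.9,7.3,0,0],[0.029,-0.0271,0.0363,6.9,7.3,0,0],[0.0315,-0.0295,0.0361,6.9,7.3,0,0],[0.0315,-0.0295,0.0361,6.9,7.3,0,0]]]'
python3 lid.py
```

```text
time_s: 10.85
ee_pos: [0.481, -0.2688, 0.1229]
tool_rot: [0.0, 0.93, -0.368, 0.0]
force: [-0.5, 0.5, -0.7]
grip_width: 0.189
gripper_force: 60.0
[-0.5  0.5 -0.7] [ 0.12  0.07 -0.01] [-0.59  0.47  1.74 -0.    0.93  1.73]
side 187 angle [1.605 1.633 1.654 1.67  1.693]
scene 148 angle [1.661 1.679 1.694 1.711 1.733]
```

```bash
python3 -m handwheel '[[[-0.025,0.0235,0,0,0,0,0],[-0.05,0.047,0,0,0,0,0],[-0.06,0.09,0,0,0,5,0],[-0.06,0.14,0.01,0,0,13,0],[-0.05,0.19,0.01,0,0,22,0],[-0.02,0.24,0.01,0,0,31,0],[0.02,0.285,0.01,0,0,39,0],[0.054,0.3135,0,0,0,45.2,0],[0.054,0.3135,0,0,0,45.2,0],[0.054,0.3135,0,0,0,45.2,0]]]'
python3 - <<'E'
from h import *
from rig import sense,camera
s=sense();c=camera("wrist");T=wT(s,c);P=cloud(c,T);t=s["ee_pos"]
L=P*1000-t*1000
b=mask(c,(0,0,120),(180,60,255),(295,20,345,195))&(abs(L[...,1])<14)&(L[...,2]>-20)
q=L[b];print(t,s["tool_rot"],"tip x",np.percentile(q[:,0],99.5),"slope",np.polyfit(q[:,0],q[:,2],1),"y",np.polyfit(q[:,0],q[:,1],1))
r=[np.nanmedian(P[v-2:v+3,u-2:u+3].reshape(-1,3),0).round(4).tolist() for u,v in((250,250),(250,150),(400,150))];print(r)
E
python3 lid.py
```

```text
time_s: 12.2
ee_pos: [0.5344, 0.0445, 0.123]
tool_rot: [0.0, 1.0, 0.017, -0.0]
force: [-0.0, -1.1, -0.7]
grip_width: 0.191
gripper_force: 60.0
[0.53438166 0.04453121 0.12299914] [ 4.61916525e-05  9.99854257e-01  1.70700477e-02 -2.77504798e-04] tip x 112.48536634126388 slope [0.02219324 6.55659315] y [ 0.0349416  -0.02765963]
[[0.4782, 0.1101, 0.0181], [0.5772, 0.1072, 0.0184], [0.5797, -0.0334, -0.0009]]
[ 0.2 -0.4  0.4] [ 0.01 -0.01  0.02] [-0.    0.45  1.77 -0.    0.92  1.53]
side 510 angle [1.614 1.639 1.653 1.667 1.69 ]
scene 256 angle [1.647 1.674 1.692 1.707 1.734]
```

```bash
python3 -m handwheel '[[[0,0,-0.04,0,1.3,0,0],[0,0,-0.075,0,1.3,0,0],[0,0,-0.094,0,1.3,0,0],[0,0,-0.1,0,1.3,0,0],[0,0,-0.1008,0,1.3,0,0],[0,0,-0.1008,0,1.3,0,0]]]'
```

```text
time_s: 13.1
ee_pos: [0.5354, 0.0446, 0.0232]
tool_rot: [-0.0, 1.0, 0.017, -0.011]
force: [0.2, 0.9, -0.5]
grip_width: 0.185
gripper_force: 60.0
```

```bash
python3 -m handwheel '[[[0,0,-0.001,0,0,0,0],[0,0,-0.0012,0,0,0,0],[0,0,-0.0012,0,0,0,0.012],[0,0,-0.0012,0,0,0,0.03],[0,0,-0.0012,0,0,0,0.05],[0,0,-0.0012,0,0,0,0.06],[0,0,0.03,0,-1.3,0,0.06],[0,0,0.08,0,-1.3,0,0.06],[-0.04,0.06,0.13,0,-1.3,0,0.06],[-0.06,0.12,0.14,0,-1.3,0,0.06],[-0.06,0.12,0.14,0,-1.3,0,0.06]]]' 10
python3 - <<'E'
from h import *
from rig import sense,camera
s=sense();c=camera("wrist");T=wT(s,c);P=cloud(c,T);np.savez("w7.npz",T=T,**c);print(s["ee_pos"])
cv2.imwrite("pics/w7.png",c["image"][:,:,::-1])
E
```

```text
time_s: 14.48
ee_pos: [0.4741, 0.1669, 0.1636]
tool_rot: [-0.0, 1.0, 0.018, 0.001]
force: [0.5, -0.0, 0.3]
grip_width: 0.644
gripper_force: 0.0
[0.4740874  0.16686875 0.16360518]
```

View pics/w7.png

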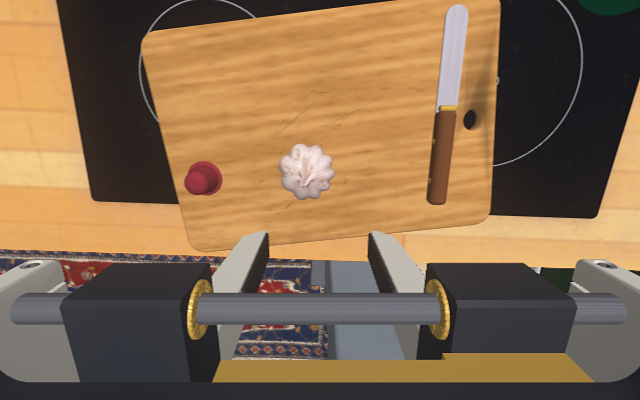

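The knife lies flat on the board, from (455,8) to (437,203). The capsule stands at (203,178) and the garlic at (307,172) is untouched.

```bash
python3 - <<'E'
from h import *
c=load("w7.npz");T=c["T"];P=cloud(c,T)
bx=(175,150,230,205)
r=mask(c,(0,140,20),(8,255,255),bx)|mask(c,(165,140,20),(180,255,255),bx)
Q=P[r];print(r.sum(),np.nanpercentile(Q[:,2],[1,50,99]).round(4))
for lo,hi in((.015,.024),(.024,.034),(.043,.05)):
    q=Q[(Q[:,2]>lo)&(Q[:,2]<hi)];(x,y),rad=cv2.minEnclosingCircle((q[:,:2]*1000).astype(np.float32));print(lo,len(q),x,y,rad,q[:,:2].mean(0))
t=r&(P[...,2]>.043);print(rect(c,t,.0465,T))
h=mask(c,(0,80,20),(14,255,160),(425,112,460,206));print("handle z",np.nanpercentile(P[h][:,2],[5,50,95]),rect(c,h,.036,T))
b=mask(c,(0,0,120),(180,70,255),(436,4,470,104));print("blade z",np.nanpercentile(P[b][:,2],[5,50,95]))
E
```

```text
1001 [0.0184 0.038  0.0471]
0.015 273 480.06414794921875 287.5549621582031 18.925161361694336 [0.48447122 0.28120773]
0.024 163 480.9814147949219 287.3042907714844 14.593491554260254 [0.48606522 0.27945681]
0.043 394 480.8577880859375 287.5181579589844 11.64513874053955 [0.48136062 0.28669594]
(((481.34722900390625, 285.9359130859375), (21.94491195678711, 21.797264099121094), 2.1190741062164307), [[470.0, 296.3999938964844], [470.79998779296875, 274.6000061035156], [492.70001220703125, 275.5], [491.8999938964844, 297.20001220703125]])
handle z [0.02750524 0.03536597 0.03690073] (((511.21038818359375, 47.526512145996094), (90.9146499633789, 20.698747634887695), 1.9643839597702026), [[465.3999938964844, 56.29999923706055], [466.1000061035156, 35.599998474121094], [557.0, 38.70000076293945], [556.2999877929688, 59.400001525878906]])
blade z [0.02677819 0.02810968 0.02937642]
```

```bash
python3 -m handwheel '[[[0,0.02,0,0,0,10,0.06],[0.002,0.04,0,0,0,20,0.06],[0.004,0.06,0,0,0,30,0.06],[0.006,0.08,0,0,0,40,0.06],[0.007,0.1,0,0,0,50,0.06],[0.007,0.1203,-0.01,0,0,60,0.06],[0.007,0.1203,-0.03,0,0,70,0.06],[0.007,0.1203,-0.06,0,0,80,0.06],[0.007,0.1203,-0.09,0,0,88,0.06],[0.007,0.1203,-0.12,0,0,88,0.06],[0.007,0.1203,-0.135,0,0,88,0.06],[0.007,0.1203,-0.142,0,0,88,0.06],[0.007,0.1203,-0.142,0,0,88,0.06]]]'
```

```text
time_s: 16.15
ee_pos: [0.4822, 0.2851, 0.0206]
tool_rot: [0.0, 0.707, 0.707, 0.0]
force: [-0.7, -0.1, 1.1]
grip_width: 0.646
gripper_force: 0.0
```

```bash
python3 -m handwheel '[[[-0.001,0.0015,-0.0008,0,0,0,0.06],[-0.001,0.0015,-0.0008,0,0,0,0.03],[-0.001,0.0015,-0.0008,0,0,0,0.0],[-0.001,0.0015,-0.0008,0,0,0,0.0],[-0.001,0.0015,-0.0008,0,0,0,0.0],[-0.001,0.0015,-0.0008,0,0,0,0.0]]]' 8
```

```text
time_s: 16.9
ee_pos: [0.481, 0.2865, 0.0197]
tool_rot: [0.0, 0.707, 0.707, 0.0]
force: [0.0, -0.8, 2.2]
grip_width: 0.375
gripper_force: 7.9
```

```bash
python3 -m handwheel '[[[0,0,0.02,0,0,0,0],[0,0,0.06,0,0,0,0],[-0.005,-0.01,0.11,0,0,0,0],[-0.015,-0.05,0.14,0,0,4,0],[-0.025,-0.1,0.14,0,0,8,0],[-0.035,-0.15,0.14,0,0,12,0],[-0.04,-0.2,0.14,0,0,16,0],[-0.04,-0.25,0.14,0,0,20,0],[-0.04,-0.3,0.14,0,0,25,0],[-0.04,-0.35,0.14,0,0,30,0],[-0.04,-0.4,0.14,0,0,36,0],[-0.04,-0.44,0.14,0,0,42,0],[-0.04,-0.47,0.14,0,0,46.8,0],[-0.04,-0.47,0.14,0,0,46.8,0],[-0.04,-0.47,0.14,0,0,46.8,0]]]'
python3 - <<'E'
from h import *
from rig import sense,camera
s=sense();c=camera("wrist");T=wT(s,c);P=cloud(c,T);np.savez("w8.npz",T=T,**c);print(s["ee_pos"],s["tool_rot"],s["joint_positions"].round(2))
bx=(200,100,440,400)
r=mask(c,(0,140,20),(8,255,255),bx)|mask(c,(165,140,20),(180,255,255),bx)
n,l,st,ce=cv2.connectedComponentsWithStats(r.astype(np.uint8))
for i in range(1,n):
    if st[i,4]>60:
        q=P[l==i]-s["ee_pos"];print(st[i],np.nanpercentile(q*1000,[2,50,98],axis=0).round(1).tolist())
# inside the tin from side & scene: coloured capsules
for n in("side",):
    c=camera(n);P=cloud(c);np.savez("s8.npz",**c)
E
```

```text
time_s: 18.77
ee_pos: [0.4408, -0.1829, 0.1594]
tool_rot: [-0.0, 0.369, 0.93, 0.0]
force: [-0.4, 0.3, -1.3]
grip_width: 0.375
gripper_force: 7.8
[ 0.44076848 -0.18292678  0.15940027] [-2.26631928e-04  3.68760255e-01  9.29524511e-01  8.38609739e-05] [-0.49  0.3   1.89  0.    0.95 -1.31]
[ 290  215   58   67 2000] [[-17.3, -12.1, -1.0], [-2.6, 3.6, 24.6], [13.1, 17.2, 27.3]]
```

```bash
python3 -m handwheel '[[[0.022,-0.036,0,0,0,0,0],[0.045,-0.073,0,0,0,0,0],[0.068,-0.11,0,0,0,0,0],[0.068,-0.11,-0.01,0,0,0,0],[0.068,-0.11,-0.05,0,0,0,0],[0.068,-0.11,-0.09,0,0,0,0]]]'
python3 - <<'E'
from h import *
from rig import sense,camera
ax=np.array([.729,-.6845]);ay=np.array([.6845,.729])
s=sense();p=s["ee_pos"][:2]-[.4875,-.273];print("tool in tin u,v",p@ax,p@ay,s["joint_positions"].round(2))
c=camera("wrist");T=wT(s,c);P=cloud(c,T);d=P[...,:2]-[.4875,-.273];L=np.dstack([d@ax,d@ay,P[...,2]])
hsv=cv2.cvtColor(c["image"],cv2.COLOR_RGB2HSV)
k=(abs(L[...,0])<.012)&(abs(L[...,1])<.09)&(L[...,2]>.060)&(L[...,2]<.080)
if k.sum():q=L[k];print("front rim",k.sum(),np.percentile(q,[5,50,95],axis=0).round(4))
E
```

```text
time_s: 19.62
ee_pos: [0.5087, -0.292, 0.0684]
tool_rot: [-0.0, 0.368, 0.93, 0.0]
force: [-0.7, -0.4, -0.9]
grip_width: 0.376
gripper_force: 7.8
tool in tin u,v 0.02848232350322874 0.0006604935907645237 [-0.6   0.6   1.67  0.    0.87 -1.42]
front rim 2986 [[-0.     -0.0737  0.0617]
 [ 0.0018 -0.0013  0.0707]
 [ 0.0104  0.0708  0.0723]]
```

```bash
python3 -m handwheel '[[[0,-0.001,-0.03,0,0,0,0],[0,-0.001,-0.05,0,0,0,0],[0,-0.001,-0.062,0,0,0,0],[0,-0.001,-0.067,0,0,0,0],[0,-0.001,-0.0685,0,0,0,0],[0,-0.001,-0.0685,0,0,0,0]]]'
```

```text
time_s: 20.42
ee_pos: [0.5092, -0.2947, 0.0016]
tool_rot: [0.0, 0.368, 0.93, -0.0]
force: [0.1, -0.2, -0.4]
grip_width: 0.371
gripper_force: 7.8
```

```bash
python3 -m handwheel '[[[0,0,-0.0015,0,0,0,0],[0,0,-0.0025,0,0,0,0],[0,0,-0.0025,0,0,0,0]]]'
```

```text
time_s: 20.8
ee_pos: [0.5091, -0.2946, -0.0011]
tool_rot: [0.0, 0.368, 0.93, -0.0]
force: [-1.0, 0.4, 4.6]
grip_width: 0.38
gripper_force: 8.2
```

```bash
python3 -m handwheel '[[[0,0,0,0,0,0,0.04],[0,0,0,0,0,0,0.05],[0,0,0,0,0,0,0.054],[0,0,0,0,0,0,0.054],[0,0,0.02,0,0,0,0.054],[0,0,0.07,0,0,0,0.054],[0,0,0.13,0,0,0,0.054],[-0.03,0.03,0.17,0,0,0,0.054],[-0.03,0.03,0.17,0,0,0,0.03]]]' 20
python3 - <<'E'
from h import *
from rig import sense,camera
ax=np.array([.729,-.6845]);ay=np.array([.6845,.729])
s=sense();c=camera("wrist");T=wT(s,c);P=cloud(c,T);d=P[...,:2]-[.4875,-.273];L=np.dstack([d@ax,d@ay,P[...,2]])*1000
bx=(0,0,640,400)
r=mask(c,(0,140,20),(8,255,255),bx)|mask(c,(165,140,20),(180,255,255),bx)
r&=(L[...,0]>0)&(L[...,0]<100)&(abs(L[...,1])<75)
q=L[r];print(s["ee_pos"],len(q));print(np.percentile(q,[2,50,98],axis=0).round(1) if len(q) else 0)
t=q[q[:,2]>22];print("top",t.mean(0) if len(t) else 0,len(t))
cv2.imwrite("pics/w9.png",c["image"][:,:,::-1])
E
python3 lid.py
```

```text
time_s: 21.92
ee_pos: [0.4788, -0.2639, 0.1724]
tool_rot: [0.002, 0.368, 0.93, -0.0]
force: [-0.2, 0.2, -1.4]
grip_width: 0.516
gripper_force: 0.0
[ 0.4788186  -0.26391216  0.17242895] 336
[[ 19.9 -17.2  -1.8]
 [ 29.5  -0.3  24.2]
 [ 39.3  15.3  26.7]]
top [28.93622423 -0.8918636  24.68116492] 266
[ 1.2 -0.2  0.2] [ 0.04 -0.18  0.01] [-0.59  0.4   1.71 -0.    1.03 -1.41]
side 474 angle [1.619 1.64  1.655 1.668 1.689]
scene 247 angle [1.651 1.674 1.693 1.71  1.739]
```

View pics/w9.png

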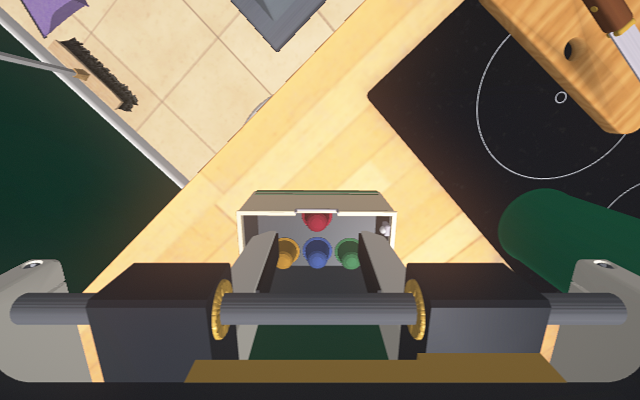

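The red capsule stands upright at (317,222), in front of the gold, blue and green ones; the lid is fully back and a large green canister stands at (560,240). Before reaching behind the lid I'll check the canister and mug clearances.

```bash
python3 - <<'E'
from h import *
ax=np.array([.729,-.6845]);ay=np.array([.6845,.729])
for n in("side0.npz","scene0.npz"):
    c=load(n);P=cloud(c)
    d=P[...,:2]-[.4875,-.273];L=np.dstack([d@ax,d@ay,P[...,2]])
    for nm,bx in (("canister",(270,152,300,215)),("mug",(348,137,370,160)),("toaster",(262,110,335,165))) if n[1]=="i" else (("canister",(312,155,335,200)),("toaster",(362,142,385,190))):
        x0,y0,x1,y1=bx;q=L[y0:y1,x0:x1].reshape(-1,3)
        print(n,nm,np.nanpercentile(q,[5,50,95],axis=0).round(3).tolist())
E
```

```text
side0.npz canister [[-0.005, 0.233, 0.033], [0.003, 0.27, 0.122], [0.045, 0.304, 0.182]]
side0.npz mug [[0.246, -0.053, 0.034], [0.259, -0.014, 0.07], [0.327, 0.02, 0.092]]
side0.npz toaster [[0.029, 0.071, 0.046], [0.241, 0.2, 0.16], [0.35, 0.298, 0.203]]
scene0.npz canister [[-0.001, 0.217, 0.03], [0.022, 0.23, 0.114], [0.062, 0.269, 0.182]]
scene0.npz toaster [[0.185, 0.156, 0.048], [0.213, 0.195, 0.133], [0.265, 0.264, 0.178]]
```

```bash
python3 -m handwheel '[[[0,0,0.045,0,0,0,0],[0,0,0.045,0,0,0,0],[0.036,-0.034,0.045,0,0,0,0],[0.072,-0.0675,0.045,0,0,0,0],[0.1076,-0.101,0.045,0,0,0,0],[0.1076,-0.101,0.045,0,0,0,0],[0.1076,-0.101,0.01,0,0,0,0],[0.1076,-0.101,-0.022,0,0,0,0],[0.1076,-0.101,-0.022,0,0,0,0]]]' 20
```

```text
time_s: 23.2
ee_pos: [0.5848, -0.3642, 0.143]
tool_rot: [-0.003, 0.368, 0.93, 0.001]
force: [-0.8, -0.1, 0.4]
grip_width: 0.007
gripper_force: 0.0
```

```bash
python3 -m handwheel '[[[-0.01,0.0094,0,0,0,0,0],[-0.0175,0.0165,0.002,0,0,0,0],[-0.0252,0.0236,0.002,0,0,0,0],[-0.0335,0.0315,0,0,0,0,0],[-0.042,0.0394,-0.004,0,0,0,0],[-0.0495,0.0465,-0.01,0,0,0,0],[-0.0568,0.0533,-0.017,0,0,0,0],[-0.0625,0.0587,-0.026,0,0,0,0],[-0.0682,0.0641,-0.035,0,0,0,0],[-0.0734,0.0689,-0.05,0,0,0,0],[-0.0734,0.0689,-0.05,0,0,0,0]]]'
python3 lid.py
```

```text
time_s: 24.58
ee_pos: [0.5122, -0.2959, 0.0953]
tool_rot: [-0.001, 0.368, 0.93, 0.0]
force: [-0.1, 0.5, -0.0]
grip_width: 0.005
gripper_force: 0.0
[-0.1  0.5 -0. ] [-0.02 -0.12 -0.1 ] [-0.6   0.57  1.64 -0.    0.93 -1.42]
side 236 angle [0.27  0.287 0.302 0.318 0.348]
scene 198 angle [0.272 0.294 0.314 0.331 0.359]
```

```bash
python3 -m handwheel '[[[0,0,0.022,0,0,0,0],[-0.0146,0.0137,0.022,0,0,0,0],[-0.0146,0.0137,0.022,0,0,0,0],[-0.0146,0.0137,0.005,0,0,0,0],[-0.0146,0.0137,-0.007,0,0,0,0],[-0.0146,0.0137,-0.013,0,0,0,0],[-0.0146,0.0137,-0.017,0,0,0,0],[-0.0146,0.0137,-0.02,0,0,0,0],[-0.0146,0.0137,-0.022,0,0,0,0],[-0.0146,0.0137,-0.022,0,0,0,0]]]'
```

```text
time_s: 25.92
ee_pos: [0.4987, -0.283, 0.0773]
tool_rot: [0.0, 0.368, 0.93, -0.0]
force: [-12.3, 6.2, 30.9]
grip_width: 0.002
gripper_force: 15.8
```

```bash
python3 -m handwheel '[[[0,0,0.01,0,0,0,0],[0,0,0.06,0,0,0,0],[-0.05,0.05,0.11,0,0,0,0],[-0.1,0.1,0.15,0,0,0,0],[-0.1,0.1,0.15,0,0,0,0]]]'
python3 - <<'E'
from h import *
from rig import sense,camera
ax=np.array([.729,-.6845]);ay=np.array([.6845,.729])
for n in("side","scene"):
    c=camera(n);P=cloud(c)
    m=mask(c,(60,80,20),(95,255,160),(330,150,415,210) if n=="side" else (330,185,405,255))
    d=P[m][:,:2]-[.4875,-.273];u=d@ax;v=d@ay;z=P[m][:,2];k=(u>0)&(u<.1)&(abs(v)<.075)&(z>.05)
    print(n,k.sum(),np.polyfit(u[k],z[k],1))
s=sense();c=camera("wrist");T=wT(s,c);P=cloud(c,T);d=P[...,:2]-[.4875,-.273];u=d@ax;v=d@ay;z=P[...,2]
k=(u>0)&(u<.1)&(abs(v)<.073)&(z>.05)&(z<.12)
print("wrist",k.sum(),np.polyfit(u[k],z[k],1) if k.sum()>50 else 0,s["ee_pos"],s["force"])
E
```

```text
time_s: 26.55
ee_pos: [0.3974, -0.1818, 0.2259]
tool_rot: [0.001, 0.368, 0.93, -0.0]
force: [0.7, 0.2, -0.3]
grip_width: 0.003
gripper_force: 0.0
side 210 [-0.0067944  0.0805802]
scene 695 [0.00134053 0.07981895]
wrist 228 [-0.01892879  0.07899421] [ 0.3976902  -0.18163397  0.22682436] [ 0.44880346 -0.72890337 -0.20666722]
```

```bash
python3 - <<'E'
from h import *
ax=np.array([.729,-.6845]);ay=np.array([.6845,.729])
for n in("side","scene"):
    c=load(n+"0.npz");P=cloud(c)
    m=mask(c,(60,80,20),(95,255,160),(330,150,415,210) if n=="side" else (330,185,405,255))
    d=P[m][:,:2]-[.4875,-.273];u=d@ax;v=d@ay;z=P[m][:,2];k=(u>0)&(u<.1)&(abs(v)<.075)&(z>.05)
    print(n,k.sum(),np.polyfit(u[k],z[k],1))
from rig import hand_in
print(hand_in())
E
```

```text
side 289 [-0.01009951  0.08076376]
scene 686 [0.00036146 0.07997122]
the job is handed in; nothing more can be done
None
```

The job is handed in: I levered the lid up with the palette knife, swung it back, laid the knife flat on the board, and stood the red capsule upright in the front half of the tin. I then pressed the lid shut, and its slope matches the first pictures. At the start the blade met the tin's front at about 24 N, before I corrected its height; I kept the arm clear of the garlic, cup and timer, and took no final picture of them. The arm's clock read about 27 s.

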